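# Open the grill-grate jig

## Robot

A 7-joint arm with a two-finger parallel gripper is mounted at the origin on the work surface. World frame = base frame: x ahead of the robot, y to its left, z up, the work surface at z = 0. Lengths are in m, angles in rad, forces in N, time in s.
With the tool pointing down it reaches from about 0.4 to 0.85 m from the base axis. Payload 10.4 kg.
Tool frame: the origin (TCP) lies on the centre line of the jaws, within the pads' length; the fingertips stand 14 mm ahead of it and the grasp point (between the pads) lies 5 mm behind it (tip_reach is the z of the fingertips in the tool frame, in m); z points along the fingers, x is the direction in which the jaws open and shut, and the axes are right-handed (so a half turn about z gives the same grasp; the last joint's range is limited). The gripper opens to 87 mm and grips with 3 to 60 N. Pads are 19 mm wide; open, the fingers measure 117 mm over their backs; the gripper's body (75 mm by 190 mm) begins 51 mm behind the grasp point.
Start: joints at [-1.192, 0.332, -0.065, 1.46, 0.022, 1.35, -0.088], TCP at [0.244, 0.575, 0.237] pointing down, gripper open.
Joint ranges: [-2.6, 2.6], [-0.5, 2.12], [-1.47, 1.34], [0.16, 2.42], [-1.27, 4.41], [0.06, 2.06], [-2.6, 2.6]. Speed limits (rad/s): [2.22, 2.22, 2.79, 2.79, 3.14, 3.14, 3.14].

## Interface

Orientations are given as a unit quaternion [x, y, z, w].
In Python, from bench import * gives the robot as it stands.
- The arm moves only by the tool carry_out, never from a script. Its argument "rows" is a list of rows, each a list of 5 numbers: the closure, from -1 (fully open) to 1 (shut), so that 0 is half open, then the shift along the tool's x, y, z in units of 30 mm (1.0 is 30 mm), then the turn about the tool's z in units of 5 degrees (1.0 is 5 degrees). In form: [[jaw, x, y, z, turn], ...]. A call has 1 to 20 rows; each row shifts and turns the pose as measured when the row begins, along the tool's axes as they then stand; what a row does not reach is not made up. A row lasts 1/12 s, in which the tool goes at most 41.7 mm and 7.16 degrees, less where a joint would pass 70% of its speed; a pose out of reach is approached as far as the arm can. A call is refused whole if a number of a shift passes 1 or a number of a turn 1, either way. A call with a gripper value outside its range is refused whole. The fingers move at their own pace and stop on an object; "force" is the grip in N (left out, the last holds). Time passes only in rows, so rows that do not move let the fingers close. It gives the time, the measured TCP pose, the force and the opening at its end, in the units of the state.
- read_state(): the state, without advancing time (a new reading comes with each control period).
- camera(name): name is "scene" or "top" or "wrist"; returns the picture (480x640x3 uint8, blue, green, red); there is no depth.
- camera_info(name): a dict with "fx", "fy", "cx", "cy" (pixels), "extrinsics" (4x4, takes a point from camera to world coordinates); the wrist camera has in their place "tool_from_camera" (4x4, takes a point from camera to tool coordinates, whose origin is the TCP and whose axes are the tool frame's). Camera axes: x right, y down, z forward; pixel columns grow to the right and rows downward; lengths in m; the calibration is good to about 2 mm. A picture is of the moment at which its call begins: read the wrist's pose just before it. camera_info takes no time and is no camera call.
- close_job(): hands the job in, once; it reports no verdict.
Trained networks look in the newest picture that a camera, given by its name, has taken for a name from the list of things; names that differ only in an ending like _2 or _b are one class to them, and where a whole thing is asked for, a point or a joint stands for the part that bears it (a point fixed in the world has none). Each returns a list of dicts, best first, with "conf" (0 to 1); they miss things now and then, are a little off and sometimes report something else, mostly with a low value. They report only what shows in the picture. A call takes as long as a camera call.
- recognise(query, camera): "box" ([centre column, centre row, width, height] in pixels, round what is visible of it).
- silhouettes(query, camera): "mask" (480x640 bool, what is visible of it) and "box" ([centre column, centre row, width, height] in pixels, round what is visible of it).
- pinpoint(query, camera): "xy" ([column, row] in pixels: a listed point, or the origin of a listed thing).
The state is a dict: "time": time; "joint_positions": joint angles; "joint_vel": joint speeds; "joint_torque": joint torques, N m; "ee_pos": TCP position; "eef_rot": TCP orientation; "ft_force": force on the tool from outside, world axes, zero at the start; "torque": the same for the moment, N m; "width": finger opening in m.
Only numpy, scipy, OpenCV 4.12 (cv2) and the standard library are available. Lean on these libraries where they do the work, as an engineer would, in place of code of your own. Each camera call takes 0.05 s, during which the arm holds its last target. There are 200 camera calls.

## Task

Loosen the two red thumbscrews on the blue jig one after the other, turning each counter-clockwise until its wing lines up with its slot, and leave the black thumbscrew as it is. Then lift the aluminium cover off by its yellow handle and lay it, without dropping it, flat on the middle of the solid cardboard sheet, with its long side along the sheet's long side.

Things in the scene. Friction and masses are not known exactly. Their poses are not given: they have to be found in the camera images.
- screw_near_wing (a point): Red thumbscrew at the cover's end away from the black one, captive on the jig. Its wing, 42 mm long, 12 mm thick, 30 mm high, stands over a slot in the cover, to be pinched across its thickness from above. The point lies on its upright turning axis, 10 mm below the wing's top, 22 mm above the cover's upper face; x along the wing, y across it, z up.
- screw_near (a joint): Turn of that screw, rad, growing counter-clockwise seen from above: 0 to 0.25 at the start (tight: wing across the slot, the cover cannot come off); stops at 1.4 (loose: wing lined up with the slot). Loose enough from 1.1. It stays where it is left; friction 0.04 N m.
- screw_far_wing (a point): Red thumbscrew at the end of the cover next to the black thumbscrew, 170 mm from the other red one; same shape, point and axes.
- screw_far (a joint): Turn of that screw, same meaning and limits.
- cover_handle (a point): Centre of the grip bar of the cover's yellow handle, above the plate's middle: 38 mm above the plate's underside, 34 mm above its upper face. The bar is 70 mm long, 14 mm wide and 14 mm high; x along the bar and the plate's length, z up.
- cover: Aluminium cover plate 260 x 120 x 4 mm, about 0.35 kg; origin at the middle of its underside, x along its length, z up. It sits 30 mm above the table inside a rim 2 mm higher than its upper face. Two slots 56 x 30 mm, long along x, lie 85 mm either side of the middle; with both wings lined up it lifts straight up past them (wing tops 32 mm above its upper face).
- pad_top (a point): Middle of the upper face of the solid cardboard sheet with four small dark punched slots, 320 x 180 mm, 4 mm thick, lying fixed on the table; x along its long side, z up.
- stop_screw (a joint): Turn of the black thumbscrew on the dark steel block at the jig's end, 91 mm beyond the nearer red screw on the same line. Same wing shape. It holds the end stop, not the cover: leave it as it is (0 to 0.2 rad at the start, growing counter-clockwise).

How it is judged:
By the outcome, as a careful person would: the job done as asked, in the order asked, and still so for the second after the job is handed in, with the robot touching nothing.
It also fails if it takes over 59 s, if anything falls off the work surface, if the arm or the gripper's body presses on something with over 40 N, if the wrist force passes 120 N, or if a joint passes its speed limit or range.

## Working session

There is one attempt and no reset: what is moved stays moved. The work goes in short steps, Python scripts to look and compute and a tool call to move; the robot and the scene stay as the last step left them, time stands still between calls to the robot, and variables do not carry over. Pictures are saved under pics/ and viewed, about 8 in all and at most 12, crops included, and the job is handed in when it is done.

Besides the shell and the picture viewer there is one more tool, called after ">>>" as name(argument=value, ...), one argument or row to a line, values as JSON. carry_out: Moves the arm, as the interface text tells. Its arguments: {"type":"object","properties":{"rows":{"type":"array","items":{"type":"array","items":{"type":"number"}}},"force":{"type":"number"}},"required":["rows"]}

```bash
mkdir -p pics; cat > h.py <<'E'
from bench import *
import numpy as np, cv2
from scipy.spatial.transform import Rotation as R
def T(s):
    m=np.eye(4); m[:3,:3]=R.from_quat(s["eef_rot"]).as_matrix(); m[:3,3]=s["ee_pos"]; return m
def cam(name,s=None):
    i=camera_info(name)
    E=i["extrinsics"] if "extrinsics" in i else T(s)@np.array(i["tool_from_camera"])
    return i,np.array(E)
def ray(name,uv,z,s=None):
    i,E=cam(name,s)
    d=E[:3,:3]@np.array([(uv[0]-i["cx"])/i["fx"],(uv[1]-i["cy"])/i["fy"],1])
    return E[:3,3]+d*(z-E[2,3])/d[2]
E
python3 - <<'E'
from h import *
s=read_state(); print(s["time"],s["ee_pos"],R.from_quat(s["eef_rot"]).as_matrix().round(3),s["width"])
for c in("top","scene"):
    im=camera(c); cv2.imwrite(f"pics/{c}0.png",im)
    print(c,cam(c)[1].round(2).tolist())
    for q,z in(("screw_near_wing",.056),("screw_far_wing",.056),("cover_handle",.068),("pad_top",.004),("stop_screw",.056),("cover",.03)):
        for r in pinpoint(q,c)[:2] if q!="stop_screw" else []: print(c,q,r["conf"],np.round(r["xy"]),ray(c,r["xy"],z).round(4))
        if q in("stop_screw","cover"):
            for r in recognise(q,c)[:2]: print(c,q,r["conf"],np.round(r["box"]),ray(c,r["box"][:2],z).round(3))
E
```

```text
0.0 [0.2442956  0.57487095 0.23575438] [[ 0.391  0.92  -0.   ]
 [ 0.92  -0.391 -0.001]
 [-0.001  0.    -1.   ]] 0.08699678955221926
top [[0.02, -0.99, 0.15, 0.48], [-1.0, -0.01, 0.04, -0.03], [-0.04, -0.15, -0.99, 0.82], [0.0, 0.0, 0.0, 1.0]]
top screw_far_wing 0.68 [204. 231.] [0.6035 0.1859 0.056 ]
top pad_top 0.7 [432. 261.] [ 0.5662 -0.1858  0.004 ]
top stop_screw 0.64 [218. 180.  29.   9.] [0.687 0.166 0.056]
top cover 0.69 [196. 286.] [0.5169 0.2006 0.03  ]
top cover 0.56 [195. 289. 105. 171.] [0.512 0.202 0.03 ]
scene [[0.22, 0.69, -0.69, 1.11], [0.98, -0.16, 0.15, -0.11], [-0.0, -0.71, -0.71, 0.61], [0.0, 0.0, 0.0, 1.0]]
scene screw_near_wing 0.81 [403. 180.] [0.4499 0.21   0.056 ]
scene screw_far_wing 0.68 [423. 235.] [0.6092 0.1884 0.056 ]
scene cover_handle 0.81 [410. 198.] [0.5229 0.1962 0.068 ]
scene pad_top 0.98 [217. 271.] [ 0.5677 -0.178   0.004 ]
scene stop_screw 0.67 [434. 274.  28.  23.] [0.699 0.171 0.056]
scene cover 0.62 [408. 212.] [0.5184 0.1987 0.03  ]
scene cover 0.2 [412. 199.] [0.4838 0.2209 0.03  ]
scene cover 0.76 [414. 215.  86.  92.] [0.529 0.207 0.03 ]
```

View pics/top0.png

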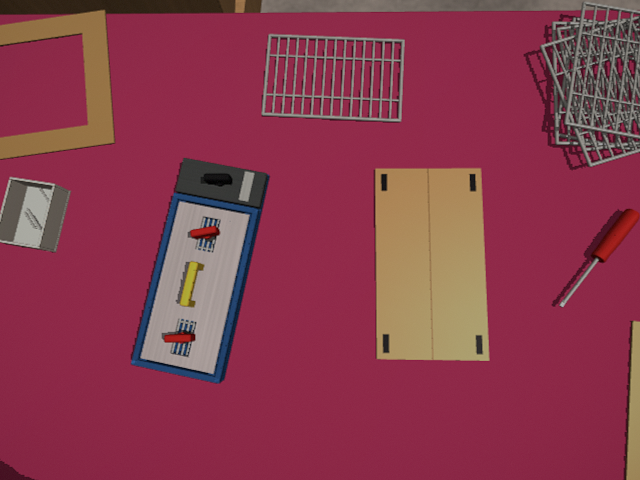

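View pics/scene0.png

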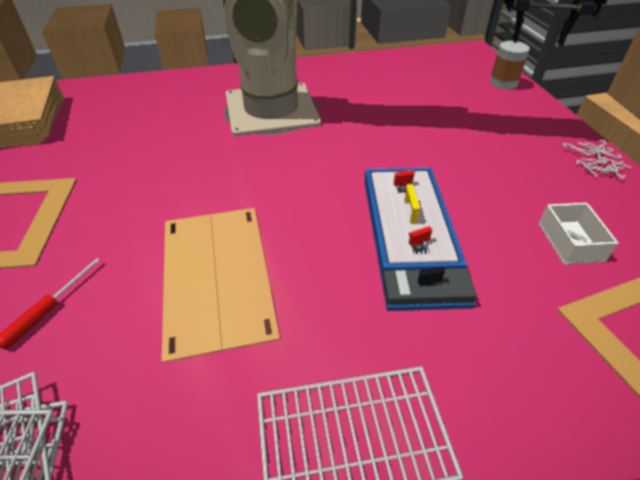

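The top view shows the black screw at (217,180), far red at (204,232), handle at (190,284), near red at (179,337) and the solid sheet at (432,264). The frame-shaped cardboards and wire racks are decoys. Next I go above the jig for a wrist look.

```bash
cat >> h.py <<'E'
def plan(p,yaw,s=None):
    """shift in tool axes (units 30mm) and turn (units 5deg, yaw=world angle of tool x, mod 180)"""
    s=s or read_state(); m=T(s)
    y0=np.degrees(np.arctan2(m[1,0],m[0,0])); d=(yaw-y0+90)%180-90
    loc=m[:3,:3].T@(np.array(p)-m[:3,3])
    print("t",round(s["time"],2),"tcp",np.round(s["ee_pos"],4),"yaw",round(y0,1),"shift",(loc/.03).round(2),"dist",np.linalg.norm(loc).round(3),"turn units",round(-d/5,2),"alt",round(-(d-np.sign(d)*180)/5,1),"q7",round(s["joint_positions"][6],2))
E
python3 - <<'E'
from h import *
print(np.array(camera_info("wrist")["tool_from_camera"]).round(3), camera_info("wrist")["fx"])
n=ray("top",(179,337),.064);f=ray("top",(204,232),.064);h=ray("top",(190,284),.07);b=ray("top",(217,180),.064)
print(n,f,h,b,np.linalg.norm(f-n),np.degrees(np.arctan2(*(f-n)[1::-1])))
for a,c in(((163,337),(194,338)),((190,235),(219,230)),((376,168),(377,360)),((480,168),(489,360))):
    A=ray("top",a,.06 if a[0]<300 else .004);C=ray("top",c,.06 if a[0]<300 else .004); print(np.degrees(np.arctan2(*(C-A)[1::-1])))
plan([.45,.21,.2],-3)
E
```

```text
[[ 1.     0.001  0.     0.002]
 [-0.001  0.953  0.302 -0.082]
 [-0.    -0.302  0.953 -0.148]
 [ 0.     0.     0.     1.   ]] 356.75243470903877
[0.43718392 0.21323533 0.064     ] [0.60085938 0.18297248 0.064     ] [0.51816703 0.19896095 0.07      ] [0.68580579 0.16626319 0.064     ] 0.1664496787281488 -10.475427884069557
-90.73763896706298
-79.5141889674134
-179.82940342382983
-179.37904247924172
t 0.8 tcp [0.2444 0.5753 0.2366] yaw 67.0 shift [-8.53 11.07  1.22] dist 0.421 turn units 14.0 alt -22.0 q7 -0.09
```

>>> carry_out(
  rows=[
    [0, -0.61, 0.79, 0.08, 0],
    [0, -0.61, 0.79, 0.08, 0],
    [0, -0.61, 0.79, 0.08, 0],
    [0, -0.61, 0.79, 0.08, 0],
    [0, -0.61, 0.79, 0.08, 0],
    [0, -0.61, 0.79, 0.08, 0],
    [0, -0.61, 0.79, 0.08, 0],
    [0, -0.61, 0.79, 0.08, 0],
    [0, -0.61, 0.79, 0.08, 0],
    [0, -0.61, 0.79, 0.08, 0],
    [0, -0.61, 0.79, 0.08, 0],
    [0, -0.61, 0.79, 0.08, 0],
    [0, -0.61, 0.79, 0.08, 0],
    [0, -0.61, 0.79, 0.08, 0],
  ],
  force=20,
)

```text
time: 1.97
ee_pos: [0.4541, 0.2005, 0.2011]
eef_rot: [0.83, 0.557, 0.002, -0.003]
ft_force: [0.7, 1.2, 0.1]
width: 0.0433
```

>>> carry_out(
  rows=[
    [0, 0, 0, 0, 1],
    [0, 0, 0, 0, 1],
    [0, 0, 0, 0, 1],
    [0, 0, 0, 0, 1],
    [0, 0, 0, 0, 1],
    [0, 0, 0, 0, 1],
    [0, 0, 0, 0, 1],
    [0, 0, 0, 0, 1],
    [0, 0, 0, 0, 1],
    [0, 0, 0, 0, 1],
    [0, 0, 0, 0, 1],
    [0, 0, 0, 0, 1],
    [0, 0, 0, 0, 1],
    [0, 0, 0, 0, 1],
  ],
)

```text
time: 3.13
ee_pos: [0.4586, 0.1909, 0.2027]
eef_rot: [0.999, -0.054, 0.002, -0.004]
ft_force: [0.3, 1.1, -0.6]
width: 0.0435
```

```bash
cat >> h.py <<'E'
def wrist(qs,png=None):
    s=read_state(); im=camera("wrist")
    if png: cv2.imwrite(png,im)
    for q,z in qs:
        for r in pinpoint(q,"wrist")[:2]: print(q,round(r["conf"],2),np.round(r["xy"]),ray("wrist",r["xy"],z,s).round(4))
    return s,im
E
python3 - <<'E'
from h import *
s,im=wrist((("screw_near_wing",.056),("screw_far_wing",.056),("cover_handle",.068)),"pics/w1.png")
plan([.445,.213,.2],-3)
E
```

```text
screw_near_wing 0.86 [285. 204.] [0.4394 0.2174 0.056 ]
screw_far_wing 0.71 [484. 221.] [0.6064 0.1849 0.056 ]
cover_handle 0.67 [391. 213.] [0.5252 0.2032 0.068 ]
t 3.33 tcp [0.4586 0.1909 0.2026] yaw -5.8 shift [-0.52 -0.69  0.09] dist 0.026 turn units -0.56 alt 35.4 q7 -0.57
```

View pics/w1.png

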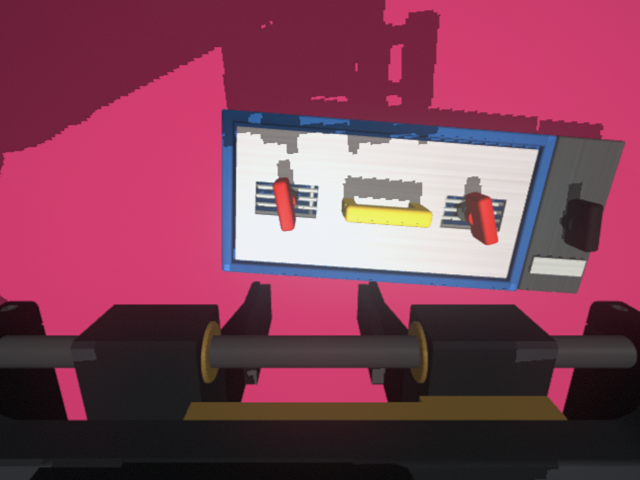

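```bash
python3 - <<'E'
from h import *
s=read_state()
im=cv2.imread("pics/w1.png").astype(int)
m=((im[...,2]>120)&(im[...,1]<80)&(im[...,0]<70)).astype(np.uint8)
k,l,st,c=cv2.connectedComponentsWithStats(m)
for j in range(1,k):
    if st[j,4]>200:
        q=cv2.minAreaRect(np.argwhere(l==j)[:,::-1].astype(np.float32)); b=cv2.boxPoints(q)
        e=sorted([(np.linalg.norm(b[i]-b[i-1]),i) for i in range(4)])
        a,d=[(b[i]+b[i-1])/2 for _,i in e[:2]]
        A=ray("wrist",a,.064,s);D=ray("wrist",d,.064,s);print(st[j],A,D,(A+D)/2,np.degrees(np.arctan2(*(D-A)[1::-1])),np.linalg.norm(A-D))
plan([.4394,.2174,.1],0)
E
```

```text
[478 197  19  47 468] [0.60140182 0.20821399 0.064     ] [0.60931489 0.16831003 0.064     ] [0.60535835 0.18826201 0.064     ] -78.78360587285938 0.040680984730673914
t 3.33 tcp [0.4586 0.1909 0.2026] yaw -5.8 shift [-0.74 -0.79  3.43] dist 0.108 turn units -1.16 alt 34.8 q7 -0.57
```

>>> carry_out(
  rows=[
    [0, -0.25, -0.27, 0.7, -0.6],
    [0, -0.25, -0.27, 0.7, -0.5],
    [0, -0.24, -0.25, 0.7, 0],
    [0, 0, 0, 0.4, 0],
    [0, 0, 0, 0, 0],
  ],
)

```text
time: 3.75
ee_pos: [0.4385, 0.2175, 0.1266]
eef_rot: [1.0, 0.007, 0.004, -0.005]
ft_force: [1.0, -0.5, 0.4]
width: 0.0436
```

```bash
python3 - <<'E'
from h import *
s,im=wrist((("screw_near_wing",.056),("cover_handle",.068)),"pics/w2.png")
plan([.4394,.2174,.055],0)
E
```

```text
screw_near_wing 0.87 [310. 265.] [0.439 0.216 0.056]
cover_handle 0.81 [439. 295.] [0.5216 0.2012 0.068 ]
t 3.9 tcp [0.4403 0.2179 0.1295] yaw 0.7 shift [-0.06  0.05  2.48] dist 0.075 turn units 0.13 alt -35.9 q7 -0.51
```

View pics/w2.png

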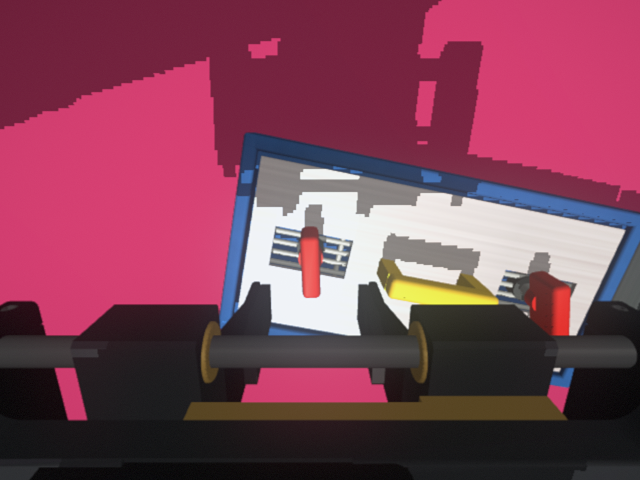

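Near wing at (310,265), upright between the open fingers, so it is aligned. Descend and pinch.

>>> carry_out(
  rows=[
    [0, -0.05, 0.04, 0.8, 0.1],
    [0, 0, 0, 0.8, 0],
    [0, 0, 0, 0.6, 0],
    [0, 0, 0, 0.2, 0],
    [0.3, 0, 0, 0, 0],
    [1, 0, 0, 0, 0],
    [1, 0, 0, 0, 0],
    [1, 0, 0, 0, 0],
    [1, 0, 0, 0, 0],
    [1, 0, 0, 0, 0],
  ],
  force=20,
)

```text
time: 4.73
ee_pos: [0.4367, 0.2197, 0.0637]
eef_rot: [1.0, 0.003, 0.002, -0.008]
ft_force: [-10.4, -1.4, 4.5]
width: 0.0119
```

```bash
python3 - <<'E'
from h import *
plan([.4392,.2168,.055],80); s=read_state(); print(s["width"],s["ft_force"],s["torque"])
E
```

```text
t 4.73 tcp [0.4367 0.2197 0.0637] yaw 0.4 shift [0.08 0.1  0.29] dist 0.01 turn units -15.93 alt 20.1 q7 -0.48
0.011893656882365985 [-10.39164182  -1.40174501   4.49479269] [-0.28856249  1.74010524 -0.01567111]
```

>>> carry_out(
  rows=[
    [1, 0.08, 0.1, 0.1, 0],
    [1, 0.04, 0.05, 0.1, -0.5],
    [1, 0, 0, 0, -1],
    [1, 0, 0, 0, -1],
    [1, 0, 0, 0, -1],
    [1, 0, 0, 0, -1],
    [1, 0, 0, 0, -1],
    [1, 0, 0, 0, -1],
  ],
)

```text
time: 5.4
ee_pos: [0.4351, 0.2187, 0.0622]
eef_rot: [0.955, 0.296, 0.001, -0.01]
ft_force: [2.6, 1.0, -12.8]
width: 0.0114
```

```bash
python3 - <<'E'
from h import *
plan([.4392,.2168,.058],80); s=read_state(); print(s["width"],s["ft_force"],s["torque"])
E
```

```text
t 5.4 tcp [0.4351 0.2187 0.0622] yaw 34.4 shift [0.08 0.13 0.14] dist 0.006 turn units -9.11 alt 26.9 q7 0.11
0.011407364241065579 [  2.63571388   1.03582229 -12.76158399] [ 0.24691001 -0.35476894 -0.11094345]
```

>>> carry_out(
  rows=[
    [1, 0.05, 0.05, 0, -1],
    [1, 0, 0, 0, -1],
    [1, 0, 0, 0, -1],
    [1, 0, 0, 0, -1],
    [1, 0, 0, 0, -1],
    [1, 0, 0, 0, -1],
    [1, 0, 0, 0, -1],
    [1, 0, 0, 0, -1],
    [1, 0, 0, 0, -1],
    [1, 0, 0, 0, 0],
  ],
)

```text
time: 6.23
ee_pos: [0.4341, 0.2169, 0.0623]
eef_rot: [0.754, 0.657, 0.003, -0.009]
ft_force: [3.4, 3.9, -15.0]
width: 0.0122
```

```bash
python3 - <<'E'
from h import *
plan([.4392,.2168,.058],79); s=read_state(); print(s["width"],s["ft_force"],s["torque"])
E
```

```text
t 6.23 tcp [0.4341 0.2169 0.0623] yaw 82.1 shift [0.02 0.17 0.14] dist 0.007 turn units 0.62 alt -35.4 q7 0.92
0.012243393715333062 [  3.36535521   3.89296775 -14.96584588] [ 0.59547909 -0.66786121 -0.44934595]
```

>>> carry_out(
  rows=[
    [1, 0, 0, 0, 0.5],
    [0, 0, 0, 0, 0],
    [0, 0, 0, 0, 0],
    [0, 0, 0, 0, 0],
    [0, 0, 0, -0.8, 0],
    [0, 0, 0, -0.9, 0],
    [0, 0, 0, -0.9, 0],
  ],
)

```text
time: 6.82
ee_pos: [0.4336, 0.2146, 0.1422]
eef_rot: [0.771, 0.637, 0.0, -0.009]
ft_force: [-1.4, 0.9, -0.7]
width: 0.0406
```

```bash
python3 - <<'E'
from h import *
s,im=wrist((("screw_near_wing",.056),("screw_far_wing",.056),("cover_handle",.068)),"pics/w3.png")
plan([.6065,.1855,.125],11)
E
```

```text
screw_near_wing 0.76 [315. 261.] [0.4407 0.2166 0.056 ]
cover_handle 0.58 [320. 372.] [0.5221 0.2043 0.068 ]
t 7.02 tcp [0.4345 0.2152 0.142 ] yaw 79.1 shift [0.1  5.82 0.5 ] dist 0.175 turn units 13.62 alt -22.4 q7 0.86
```

View pics/w3.png

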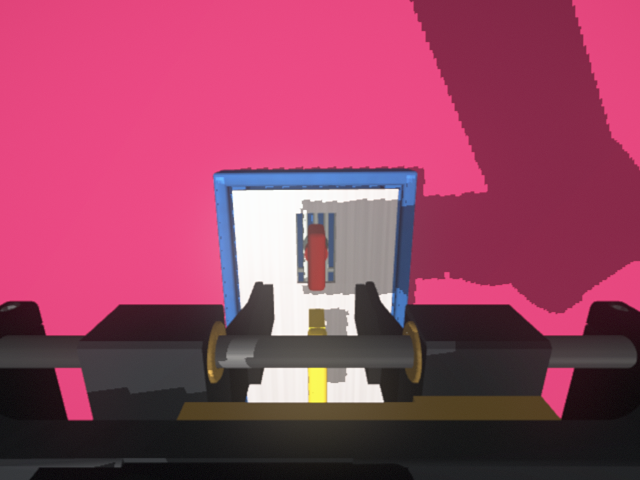

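The near wing at (316,258) now lies along its slot. On to the far screw.

>>> carry_out(
  rows=[
    [0, 0.02, 0.97, 0, 0],
    [0, 0.02, 0.97, 0, 0],
    [0, 0.02, 0.97, 0, 0],
    [0, 0.02, 0.97, 0, 0],
    [0, 0.02, 0.97, 0, 0],
    [0, 0, 0.97, 0, 0],
    [0, 0, 0, 0, 1],
    [0, 0, 0, 0, 1],
    [0, 0, 0, 0, 1],
    [0, 0, 0, 0, 1],
    [0, 0, 0, 0, 1],
    [0, 0, 0, 0, 1],
    [0, 0, 0, 0, 1],
    [0, 0, 0, 0, 1],
    [0, 0, 0, 0, 1],
    [0, 0, 0, 0, 1],
    [0, 0, 0, 0, 1],
    [0, 0, 0, 0, 1],
    [0, 0, 0, 0, 0.8],
  ],
)

```text
time: 8.6
ee_pos: [0.6037, 0.1785, 0.1126]
eef_rot: [0.994, 0.106, -0.02, -0.002]
ft_force: [-0.1, 0.6, 0.2]
width: 0.0432
```

```bash
python3 - <<'E'
from h import *
s,im=wrist((("screw_far_wing",.056),("cover_handle",.068)),"pics/w4.png")
plan([.6065,.1855,.055],11)
E
```

```text
screw_far_wing 0.68 [322. 260.] [0.6068 0.1862 0.056 ]
cover_handle 0.64 [182. 210.] [0.5236 0.2018 0.068 ]
t 8.75 tcp [0.6037 0.1786 0.1129] yaw 12.6 shift [ 0.22 -0.19  1.93] dist 0.058 turn units 0.31 alt -35.7 q7 0.0
```

View pics/w4.png

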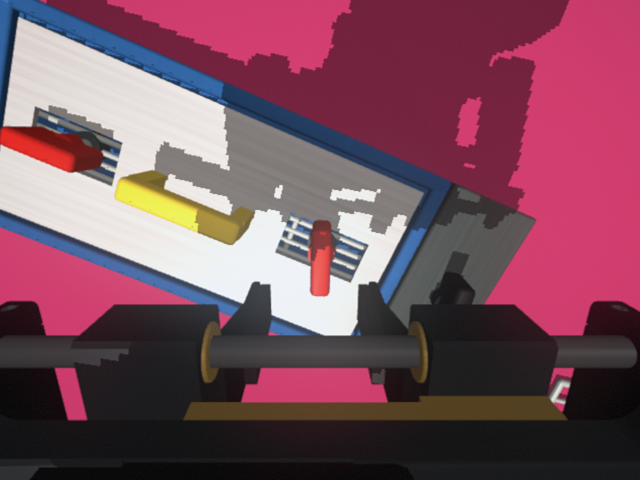

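Far wing at (321,258), between the fingers and parallel to them. Descend.

>>> carry_out(
  rows=[
    [0, 0.12, -0.11, 0.7, 0.2],
    [0, 0.1, -0.1, 0.7, 0],
    [0, 0, 0, 0.5, 0],
    [0, 0, 0, 0.1, 0],
    [1, 0, 0, 0, 0],
    [1, 0, 0, 0, 0],
    [1, 0, 0, 0, 0],
    [1, 0, 0, 0, 0],
    [1, 0, 0, 0, 0],
  ],
)

```text
time: 9.5
ee_pos: [0.6072, 0.1857, 0.0521]
eef_rot: [0.994, 0.109, -0.02, -0.002]
ft_force: [-15.7, -5.0, 0.2]
width: 0.0183
```

```bash
python3 - <<'E'
from h import *
plan([.6068,.186,.057],79); s=read_state(); print(s["width"],s["ft_force"],s["torque"])
E
```

```text
t 9.5 tcp [0.6072 0.1857 0.0521] yaw 12.5 shift [-0.02 -0.01 -0.16] dist 0.005 turn units -13.31 alt 22.7 q7 0.01
0.018345529413086356 [-15.74301375  -5.02810235   0.15506913] [-1.22536086  3.32896764  0.0664763 ]
```

>>> carry_out(
  rows=[
    [1, -0.04, 0, -0.1, 0],
    [1, 0, 0, 0, 0],
    [1, 0, 0, 0, 0],
  ],
)

```text
time: 9.75
ee_pos: [0.6043, 0.1849, 0.0542]
eef_rot: [0.994, 0.109, -0.021, -0.001]
ft_force: [-0.5, 0.7, -5.3]
width: 0.0125
```

```bash
python3 - <<'E'
from h import *
plan([.6068,.186,.057],79); s=read_state(); print(s["width"],s["ft_force"],s["torque"])
E
```

```text
t 9.75 tcp [0.6043 0.1849 0.0542] yaw 12.5 shift [ 0.09 -0.02 -0.1 ] dist 0.004 turn units -13.3 alt 22.7 q7 0.01
0.012532079397475523 [-0.45883324  0.74727698 -5.25333531] [-0.034294   -0.32263517 -0.0271456 ]
```

>>> carry_out(
  rows=[
    [1, 0, 0, 0, -0.7],
    [1, 0, 0, 0, -1],
    [1, 0, 0, 0, -1],
    [1, 0, 0, 0, -1],
    [1, 0, 0, 0, -1],
    [1, 0, 0, 0, -1],
    [1, 0, 0, 0, -1],
    [1, 0, 0, 0, -1],
  ],
)

```text
time: 10.42
ee_pos: [0.6047, 0.1852, 0.0542]
eef_rot: [0.896, 0.443, -0.019, -0.008]
ft_force: [-1.5, 0.2, -5.3]
width: 0.012
```

```bash
python3 - <<'E'
from h import *
plan([.6055,.1855,.055],79); s=read_state(); print(s["width"],s["ft_force"],s["torque"])
E
```

```text
t 10.42 tcp [0.6047 0.1852 0.0542] yaw 52.6 shift [ 0.02  0.02 -0.03] dist 0.001 turn units -5.27 alt 30.7 q7 0.65
0.01204887401910294 [-1.50435197  0.20382378 -5.32097313] [ 0.28526849 -0.22667497 -0.00040266]
```

>>> carry_out(
  rows=[
    [1, 0, 0, 0, -1],
    [1, 0, 0, 0, -1],
    [1, 0, 0, 0, -1],
    [1, 0, 0, 0, -1],
    [1, 0, 0, 0, -1],
    [1, 0, 0, 0, -0.8],
    [1, 0, 0, 0, 0],
  ],
)

```text
time: 11.0
ee_pos: [0.6047, 0.1855, 0.0543]
eef_rot: [0.747, 0.665, -0.016, -0.014]
ft_force: [-0.3, 0.9, -3.7]
width: 0.0123
```

```bash
python3 - <<'E'
from h import *
plan([.6055,.1855,.055],79); s=read_state(); print(s["width"],s["ft_force"],s["torque"])
E
```

```text
t 11.0 tcp [0.6047 0.1855 0.0543] yaw 83.3 shift [ 0.    0.02 -0.02] dist 0.001 turn units 0.86 alt -35.1 q7 1.14
0.012310561340674164 [-0.27780249  0.86451851 -3.71989984] [ 0.23991164  0.02324778 -0.47638081]
```

>>> carry_out(
  rows=[
    [1, 0, 0, 0, 0.7],
    [0, 0, 0, 0, 0],
    [0, 0, 0, 0, 0],
    [0, 0, 0, 0, 0],
    [0, 0, 0, -0.8, 0],
    [0, 0, -0.3, -0.9, 0],
    [0, 0, -0.6, -0.7, 0],
    [0, 0, -0.7, 0, 0],
    [0, 0, -0.7, 0, 0],
    [0, 0, 0, 0, 0],
  ],
)

```text
time: 11.83
ee_pos: [0.5412, 0.1979, 0.1358]
eef_rot: [0.769, 0.639, -0.013, -0.011]
ft_force: [-0.1, -0.2, -0.4]
width: 0.0432
```

```bash
python3 - <<'E'
from h import *
s,im=wrist((("screw_far_wing",.056),("screw_near_wing",.056),("cover_handle",.068)),"pics/w5.png")
plan([.523,.2015,.060],79)
E
```

```text
screw_far_wing 0.71 [314. 346.] [0.6082 0.1866 0.056 ]
screw_near_wing 0.81 [314.  92.] [0.4384 0.2177 0.056 ]
cover_handle 0.78 [315. 235.] [0.523  0.2027 0.068 ]
cover_handle 0.42 [316. 345.] [0.6001 0.1888 0.068 ]
t 12.03 tcp [0.5439 0.1959 0.1344] yaw 79.3 shift [ 0.07 -0.64  2.5 ] dist 0.078 turn units 0.06 alt -35.9 q7 1.0
```

View pics/w5.png

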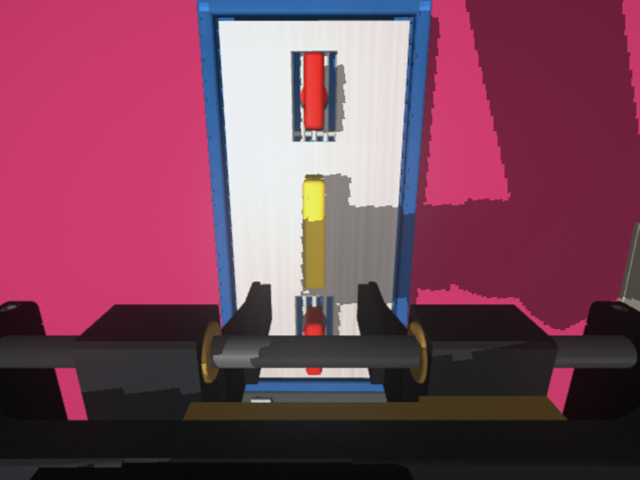

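Both red wings, at (314,92) and (314,340), lie along their slots. The handle is at (315,235). Grasp it.

>>> carry_out(
  rows=[
    [0, 0.04, -0.32, 0.6, 0],
    [0, 0.04, -0.32, 0.8, 0],
    [0, 0, 0, 0.7, 0],
    [0, 0, 0, 0.3, 0],
    [0, 0, 0, 0.1, 0],
    [1, 0, 0, 0, 0],
    [1, 0, 0, 0, 0],
    [1, 0, 0, 0, 0],
    [1, 0, 0, 0, 0],
    [1, 0, 0, 0, 0],
    [1, 0, 0, 0, 0],
    [1, 0, 0, 0, 0],
  ],
  force=45,
)

```text
time: 13.03
ee_pos: [0.5306, 0.1992, 0.0604]
eef_rot: [0.772, 0.635, -0.011, -0.009]
ft_force: [-0.3, 0.6, -4.1]
width: 0.0136
```

```bash
python3 - <<'E'
from h import *
plan([.523,.202,.060],79); s=read_state(); print(s["width"],s["ft_force"],s["torque"],T(s)[:3,:3].round(3))
E
```

```text
t 13.03 tcp [0.5306 0.1992 0.0604] yaw 78.9 shift [ 0.04 -0.27  0.02] dist 0.008 turn units -0.02 alt 36.0 q7 0.99
0.013574182013551445 [-0.3251283   0.55527233 -4.05264279] [-0.01850511 -0.12447118 -0.01318009] [[ 0.192  0.981 -0.028]
 [ 0.981 -0.192 -0.001]
 [-0.006 -0.027 -1.   ]]
```

>>> carry_out(
  rows=[
    [1, 0, -0.01, -0.3, 0],
    [1, 0, -0.01, -0.4, 0],
    [1, 0, -0.01, -0.4, 0],
    [1, 0, -0.01, -0.5, 0],
    [1, 0, -0.01, -0.5, 0],
  ],
)

```text
time: 13.45
ee_pos: [0.5283, 0.1985, 0.1255]
eef_rot: [0.772, 0.635, -0.014, -0.009]
ft_force: [-0.0, 0.7, -2.5]
width: 0.0132
```

```bash
python3 - <<'E'
from h import *
plan([.523,.202,.16],79); s=read_state(); print(s["width"],s["ft_force"],s["torque"])
E
```

```text
t 13.45 tcp [0.5283 0.1985 0.1255] yaw 78.9 shift [ 0.07 -0.23 -1.14] dist 0.035 turn units -0.02 alt 36.0 q7 0.98
0.013229108729536717 [-0.04239949  0.73283357 -2.54073128] [ 0.07519507 -0.13696809 -0.004836  ]
```

>>> carry_out(
  rows=[
    [1, 0, -0.02, -0.6, 0],
    [1, 0, -0.01, -0.4, 0],
    [1, 0, 0, 0, 0],
  ],
)

```text
time: 13.7
ee_pos: [0.5297, 0.1993, 0.1633]
eef_rot: [0.772, 0.635, -0.012, -0.009]
ft_force: [-0.3, -0.3, -3.2]
width: 0.0136
```

```bash
python3 - <<'E'
from h import *
s,im=wrist((("cover_handle",.17),),"pics/w6.png")
t=cv2.imread("pics/top0.png"); 
hsv=cv2.cvtColor(t,cv2.COLOR_BGR2HSV)
m=((hsv[...,0]>8)&(hsv[...,0]<28)&(hsv[...,1]>60)&(hsv[...,2]>120)).astype(np.uint8); m[:140]=0; m[:,:340]=0; m[:,540:]=0
k,l,st,c=cv2.connectedComponentsWithStats(cv2.morphologyEx(m,cv2.MORPH_CLOSE,np.ones((15,15))))
j=1+st[1:,4].argmax(); print(st[j])
pts=np.argwhere(l==j)[:,::-1]
w=np.array([ray("top",p,.004)[:2] for p in pts],np.float32)
print(cv2.minAreaRect(w*1000), w.mean(0))
c1=cv2.minAreaRect(w)[0]
plan([c1[0],c1[1],.17],90)
E
```

```text
cover_handle 0.64 [314. 306.] [0.524  0.2018 0.17  ]
[  375   168   114   193 20932]Traceback (most recent call last):
  File "<stdin>", line 9, in <module>
  File "h.py", line 11, in ray
    i,E=cam(name,s)
        ~~~^^^^^^^^
  File "h.py", line 7, in cam
    i=camera_info(name)
ValueError: time passes only in moves, steps and waits
```

View pics/w6.png

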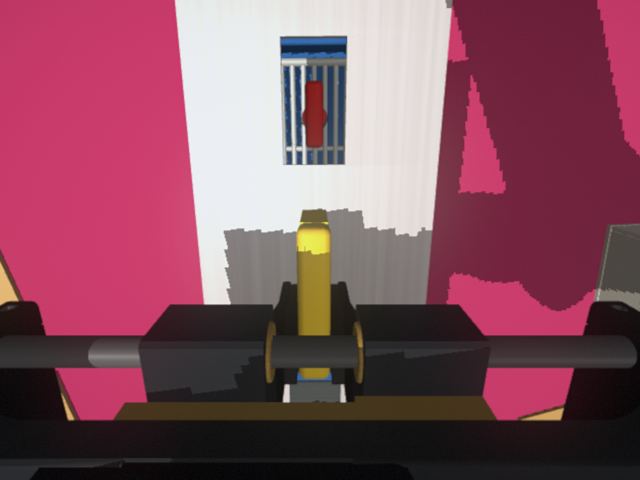

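The cover is lifted clear of the jig and held by its handle, with the near wing left behind at (314,115). Now the sheet's pose, with fewer calls.

```bash
python3 - <<'E'
from h import *
t=cv2.imread("pics/top0.png"); 
hsv=cv2.cvtColor(t,cv2.COLOR_BGR2HSV)
m=((hsv[...,0]>8)&(hsv[...,0]<28)&(hsv[...,1]>60)&(hsv[...,2]>120)).astype(np.uint8); m[:140]=0; m[:,:340]=0; m[:,540:]=0
m=cv2.morphologyEx(m,cv2.MORPH_CLOSE,np.ones((15,15)))
ct=max(cv2.findContours(m,0,2)[0],key=cv2.contourArea)
h=cv2.convexHull(ct)[:,0]
w=np.array([ray("top",p,.004)[:2] for p in h],np.float32)
(cx,cy),sz,a=cv2.minAreaRect(w*1000); print(cx,cy,sz,a)
plan([cx/1e3,cy/1e3,.163],90)
E
```

```text
565.71875 -182.18038940429688 (319.8226623535156, 180.4099884033203) 0.42513567209243774
t 13.8 tcp [0.5289 0.1989 0.1608] yaw 78.9 shift [-12.23   3.65  -0.08] dist 0.383 turn units -2.22 alt 33.8 q7 0.97
```

>>> carry_out(
  rows=[
    [1, -0.3, 0.1, 0, 0],
    [1, -0.6, 0.2, 0, 0],
    [1, -0.8, 0.25, 0, 0],
    [1, -0.8, 0.25, 0, 0],
    [1, -0.8, 0.25, 0, 0],
    [1, -0.8, 0.25, 0, 0],
    [1, -0.8, 0.25, 0, 0],
    [1, -0.8, 0.25, 0, 0],
    [1, -0.8, 0.25, 0, 0],
    [1, -0.8, 0.25, 0, 0],
    [1, -0.8, 0.25, 0, 0],
    [1, -0.8, 0.25, 0, 0],
    [1, -0.8, 0.25, 0, 0],
    [1, -0.8, 0.25, 0, 0],
    [1, -0.8, 0.25, 0, 0],
    [1, -0.5, 0.15, 0, -0.5],
    [1, -0.3, 0.1, 0, -0.7],
    [1, 0, 0, 0, -0.7],
    [1, 0, 0, 0, -0.4],
    [1, 0, 0, 0, 0],
  ],
)

```text
time: 15.47
ee_pos: [0.5539, -0.2139, 0.1384]
eef_rot: [0.703, 0.71, -0.027, -0.022]
ft_force: [0.0, -0.7, -2.9]
width: 0.0138
```

```bash
python3 - <<'E'
from h import *
plan([.5725,-.182,.06],90.4); s=read_state(); print(s["width"],s["ft_force"],s["torque"],T(s)[:3,:3].round(3))
camera("top")
for r in pinpoint("cover_handle","top")[:2]: print(r["conf"],r["xy"],ray("top",r["xy"],s["ee_pos"][2]+.005))
camera("wrist")
for r in pinpoint("cover_handle","wrist")[:2]: print(r["conf"],r["xy"],ray("wrist",r["xy"],s["ee_pos"][2]+.005,s))
E
```

```text
t 15.47 tcp [ 0.5539 -0.2139  0.1384] yaw 90.6 shift [1.08 0.81 2.55] dist 0.087 turn units 0.03 alt -36.0 q7 1.94
0.01375364352640828 [ 0.04531318 -0.65108035 -2.88529961] [ 0.10036448 -0.14216716  0.01927147] [[-0.01   0.998 -0.069]
 [ 1.     0.009 -0.009]
 [-0.008 -0.069 -0.998]]
0.76 [477.8, 266.0] [ 0.54454725 -0.22086997  0.14337071]
0.8 [316.3, 307.1] [ 0.5497346  -0.21208765  0.14337071]
```

>>> carry_out(
  rows=[
    [1, 0.3, 0.2, 0, 0],
    [1, 0.3, 0.2, 0, 0],
    [1, 0.3, 0.2, 0, 0],
    [1, 0.1, 0.07, 0, 0],
    [1, 0, 0, 0, 0],
    [1, 0, 0, 0, 0],
  ],
)

```text
time: 16.17
ee_pos: [0.5781, -0.1752, 0.1372]
eef_rot: [0.703, 0.711, -0.026, -0.021]
ft_force: [0.4, -0.9, -2.4]
width: 0.0128
```

```bash
python3 - <<'E'
from h import *
plan([.574,-.181,.06],90.4); s=read_state(); print(T(s)[:3,2].round(3),s["ft_force"])
for c in("top","scene","wrist"):
    cv2.imwrite(f"pics/{c}7.png",camera(c))
    for q,z in (("pad_top",.004),("cover_handle",s["ee_pos"][2]+.005)):
        for r in pinpoint(q,c)[:1]: print(c,q,r["conf"],r["xy"],ray(c,r["xy"],z,s).round(4))
a=cv2.imread("pics/wrist7.png");b=cv2.imread("pics/scene7.png")[120:420,100:420]
cv2.imwrite("pics/m7.png",np.vstack([a[:,:], ])[:480]); cv2.imwrite("pics/m7.png",np.hstack([cv2.resize(a,(480,360)),cv2.resize(b,(320,300))[0:360] if False else cv2.copyMakeBorder(b,0,60,0,0,0)]))
E
```

```text
t 16.17 tcp [ 0.5781 -0.1752  0.1372] yaw 90.6 shift [-0.17  0.03  2.58] dist 0.078 turn units 0.05 alt -36.0 q7 1.87
[-0.067 -0.007 -0.998] [ 0.37656878 -0.85941735 -2.36084914]
top cover_handle 0.75 [445.2, 245.0] [ 0.5733 -0.1774  0.1422]
scene pad_top 0.72 [216.8, 273.9] [ 0.5739 -0.1792  0.004 ]
scene cover_handle 0.94 [200.6, 214.8] [ 0.5693 -0.1814  0.1422]
wrist cover_handle 0.59 [314.5, 304.4] [ 0.5726 -0.1743  0.1422]
```

View pics/m7.png

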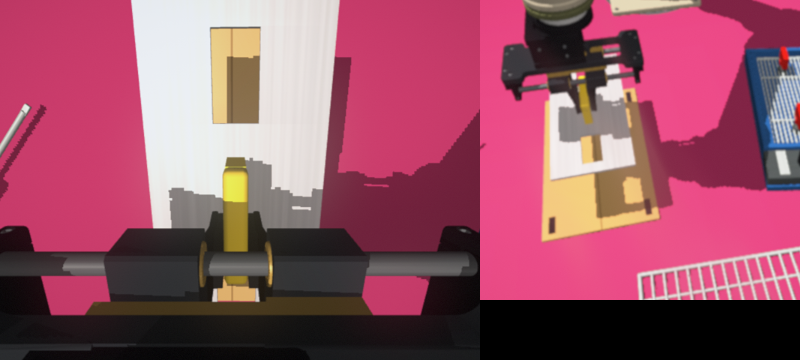

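>>> carry_out(
  rows=[
    [1, -0.06, 0, 0.5, 0],
    [1, -0.06, 0.01, 0.6, 0],
    [1, -0.05, 0.01, 0.6, 0],
    [1, 0, 0, 0.4, 0],
    [1, 0, 0, 0.1, 0],
    [1, 0, 0, 0, 0],
  ],
)

```text
time: 17.12
ee_pos: [0.5747, -0.1833, 0.0707]
eef_rot: [0.704, 0.71, -0.025, -0.02]
ft_force: [-0.3, 0.2, -2.2]
width: 0.0131
```

```bash
python3 - <<'E'
from h import *
plan([.5735,-.181,.036],90.4); s=read_state(); print(T(s)[:3,2].round(3),s["ft_force"])
for c in("top","scene","wrist"):
    cv2.imwrite(f"pics/{c}8.png",camera(c))
    for q,z in (("pad_top",.004),("cover_handle",s["ee_pos"][2]+.005),("cover",s["ee_pos"][2]-.03)):
        for r in pinpoint(q,c)[:1]: print(c,q,r["conf"],r["xy"],ray(c,r["xy"],z,s).round(4))
a=cv2.imread("pics/top8.png")[130:380,340:540];b=cv2.imread("pics/scene8.png")[180:380,130:310]
cv2.imwrite("pics/m8.png",np.hstack([cv2.resize(a,(400,500)),cv2.resize(b,(400,500))]))
E
```

```text
t 17.12 tcp [ 0.5747 -0.1833  0.0707] yaw 90.5 shift [0.09 0.04 1.15] dist 0.035 turn units 0.01 alt -36.0 q7 1.89
[-0.064 -0.008 -0.998] [-0.31016402  0.19525159 -2.22128065]
top cover_handle 0.74 [439.2, 254.6] [ 0.5679 -0.1829  0.0757]
top cover 0.95 [436.6, 265.2] [ 0.5552 -0.1859  0.0407]
scene pad_top 0.75 [215.5, 271.0] [ 0.5665 -0.1811  0.004 ]
scene cover_handle 0.87 [208.8, 242.4] [ 0.5649 -0.1803  0.0757]
scene cover 0.67 [210.4, 255.1] [ 0.5609 -0.1835  0.0407]
wrist cover_handle 0.56 [315.6, 303.5] [ 0.5687 -0.1818  0.0757]
wrist cover 0.73 [316.2, 273.3] [ 0.5666 -0.1816  0.0407]
```

View pics/m8.png

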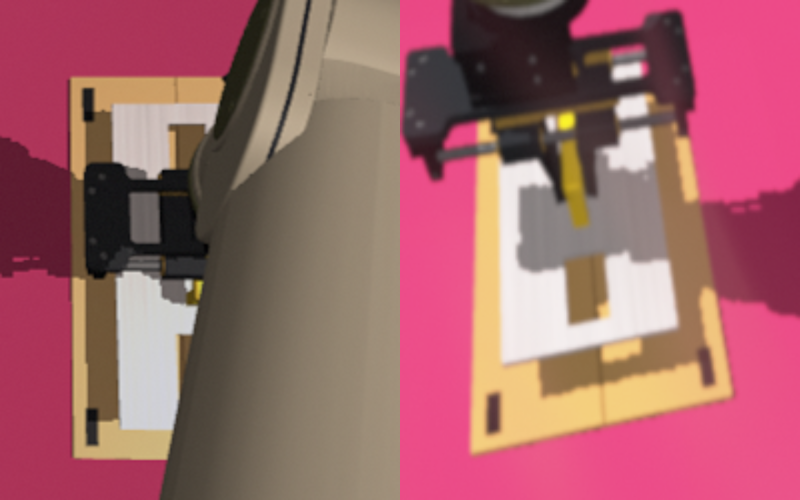

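>>> carry_out(
  rows=[
    [1, 0.04, 0.02, 0.3, 0],
    [1, 0.03, 0.02, 0.3, 0],
    [1, 0, 0, 0.2, 0],
    [1, 0, 0, 0.1, 0],
    [1, 0, 0, 0, 0],
  ],
)

```text
time: 18.13
ee_pos: [0.5743, -0.1809, 0.0409]
eef_rot: [0.704, 0.71, -0.025, -0.02]
ft_force: [-0.2, 0.5, -3.3]
width: 0.0135
```

```bash
python3 - <<'E'
from h import *
plan([.5735,-.181,.034],90.4); s=read_state(); print(T(s)[:3,2].round(3),s["ft_force"],s["torque"],s["width"])
E
```

```text
t 18.13 tcp [ 0.5743 -0.1809  0.0409] yaw 90.5 shift [-0.   -0.01  0.23] dist 0.007 turn units 0.02 alt -36.0 q7 1.9
[-0.063 -0.008 -0.998] [-0.23784912  0.47646121 -3.28166367] [ 0.05864836 -0.1461751  -0.00856302] 0.013529410070119928
```

>>> carry_out(
  rows=[
    [1, 0, 0, 0.08, 0],
    [1, 0, 0, 0.06, 0],
    [1, 0, 0, 0.06, 0],
    [1, 0, 0, 0, 0],
  ],
  force=15,
)

```text
time: 18.47
ee_pos: [0.574, -0.1811, 0.0343]
eef_rot: [0.704, 0.71, -0.025, -0.02]
ft_force: [0.8, 0.8, -3.2]
width: 0.0138
```

```bash
python3 - <<'E'
from h import *
plan([.5735,-.181,.034],90.4); s=read_state(); print(T(s)[:3,2].round(3),s["ft_force"],s["torque"],s["width"])
E
```

```text
t 18.47 tcp [ 0.574  -0.1811  0.0343] yaw 90.5 shift [ 0.   -0.02  0.01] dist 0.001 turn units 0.02 alt -36.0 q7 1.9
[-0.063 -0.008 -0.998] [ 0.76485645  0.84788803 -3.23150749] [ 0.07655468 -0.15726481 -0.02285948] 0.013792686983109776
```

>>> carry_out(
  rows=[
    [1, 0, 0, 0.05, 0],
    [1, 0, 0, 0.05, 0],
    [1, 0, 0, 0, 0],
  ],
  force=8,
)

```text
time: 18.72
ee_pos: [0.5748, -0.1812, 0.0337]
eef_rot: [0.704, 0.71, -0.024, -0.019]
ft_force: [0.0, -0.3, -2.7]
width: 0.014
```

```bash
python3 - <<'E'
from h import *
plan([.5735,-.181,.034],90.4); s=read_state(); print(T(s)[:3,2].round(3),s["ft_force"],s["torque"],s["width"])
i=camera("scene"); cv2.imwrite("pics/m9.png",cv2.resize(i[180:380,130:310],(540,600)))
E
```

```text
t 18.72 tcp [ 0.5748 -0.1812  0.0337] yaw 90.5 shift [ 0.01 -0.04 -0.01] dist 0.001 turn units 0.02 alt -36.0 q7 1.9
[-0.061 -0.008 -0.998] [ 0.00601222 -0.34344745 -2.72575486] [ 0.02457571 -0.1544176   0.03784403] 0.013960724405781179
```

View pics/m9.png

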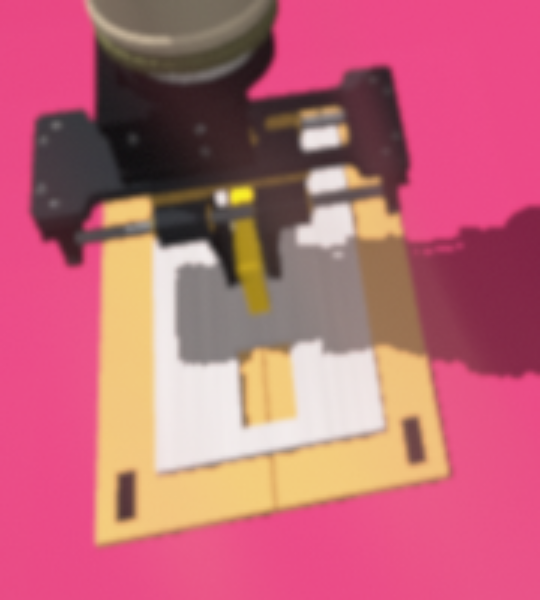

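```bash
python3 - <<'E'
from h import *
f=lambda u,v,z: ray("scene",(130+u/3,180+v/3),z).round(4)[:2]
print("cover",f(157,472,.008),f(384,430,.008),"sheet",f(97,543,.004),f(450,476,.004))
s=read_state();im=cv2.imread("pics/top8.png")
g=lambda u,v,z:ray("top",(340+u/2,130+v/2),z).round(4)[:2]
print("top8 sheet L",g(70,78,.004),g(73,458,.004),"cover L far",g(112,105,.040),"near",g(120,428,.048))
print(T(s)[:3,2])
E
```

```text
cover [ 0.697  -0.2389] [ 0.6971 -0.12  ] sheet [ 0.7299 -0.2694] [ 0.7303 -0.0898]
top8 sheet L [ 0.7235 -0.0918] [ 0.405  -0.0936] cover L far [ 0.69  -0.123] near [ 0.4321 -0.126 ]
[-0.06047109 -0.00768696 -0.99814035]
```

>>> carry_out(
  rows=[
    [1, 0, 0.1, -0.02, 0],
    [1, 0, 0, 0, 0],
    [1, 0, 0, 0.07, 0],
    [1, 0, 0, 0.06, 0],
    [1, 0, 0, 0.05, 0],
    [1, 0, 0, 0, 0],
  ],
)

```text
time: 19.27
ee_pos: [0.5796, -0.1814, 0.0314]
eef_rot: [0.704, 0.71, -0.023, -0.018]
ft_force: [-0.1, 0.7, -2.3]
width: 0.0137
```

```bash
python3 - <<'E'
from h import *
plan([.5755,-.181,.034],90.4); s=read_state(); print(T(s)[:3,2].round(3),s["ft_force"],s["torque"],s["width"])
E
```

```text
t 19.27 tcp [ 0.5796 -0.1814  0.0314] yaw 90.5 shift [ 0.02 -0.14 -0.08] dist 0.005 turn units 0.02 alt -36.0 q7 1.9
[-0.057 -0.008 -0.998] [-0.06162339  0.65487032 -2.26383026] [ 0.0588103  -0.10336708  0.03881966] 0.01368215957385169
```

>>> carry_out(
  rows=[
    [1, 0, -0.05, 0.05, 0],
    [1, 0, 0, 0.06, 0],
    [1, 0, 0, 0.06, 0],
    [1, 0, 0, 0, 0],
  ],
)

```text
time: 19.6
ee_pos: [0.5804, -0.1815, 0.0296]
eef_rot: [0.704, 0.71, -0.021, -0.015]
ft_force: [-0.4, -1.0, -3.0]
width: 0.0136
```

```bash
python3 - <<'E'
from h import *
plan([.5755,-.181,.034],90.4); s=read_state(); print(T(s)[:3,2].round(3),s["ft_force"],s["torque"],s["width"])
i=camera("scene"); cv2.imwrite("pics/m10.png",cv2.resize(i[180:380,130:310],(540,600)))
E
```

```text
t 19.6 tcp [ 0.5804 -0.1815  0.0296] yaw 90.5 shift [ 0.02 -0.17 -0.14] dist 0.007 turn units 0.02 alt -36.0 q7 1.9
[-0.051 -0.008 -0.999] [-0.40734598 -1.00155253 -2.98157548] [ 0.06091392 -0.03706372 -0.01146147] 0.01363700842490867
```

View pics/m10.png

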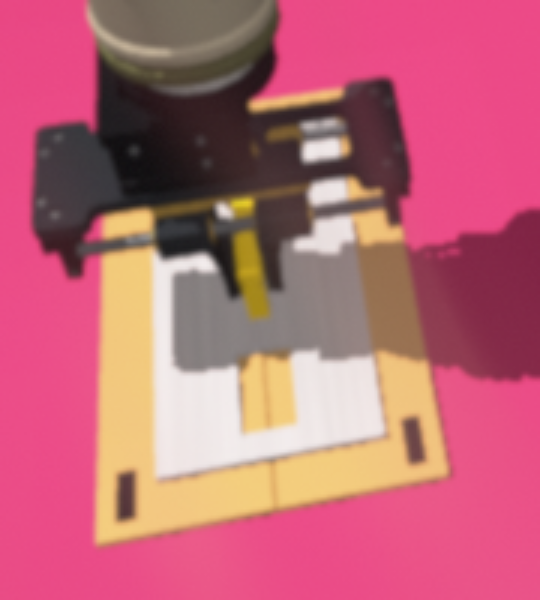

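>>> carry_out(
  rows=[
    [1, 0, 0, 0.07, 0],
    [1, 0, 0, 0.07, 0],
    [1, 0, 0, 0.07, 0],
    [1, 0, 0, 0.07, 0],
    [1, 0, 0, 0, 0],
  ],
  force=4,
)

```text
time: 20.07
ee_pos: [0.5819, -0.1816, 0.0228]
eef_rot: [0.704, 0.71, -0.019, -0.014]
ft_force: [-3.0, 1.5, 2.9]
width: 0.0139
```

```bash
python3 - <<'E'
from h import *
plan([.5755,-.181,.034],90.4); s=read_state(); print(T(s)[:3,2].round(3),s["ft_force"],s["torque"],s["width"])
E
```

```text
t 20.07 tcp [ 0.5819 -0.1816  0.0228] yaw 90.5 shift [ 0.02 -0.23 -0.36] dist 0.013 turn units 0.02 alt -36.0 q7 1.9
[-0.047 -0.008 -0.999] [-2.99872894  1.5178726   2.87947825] [0.22612424 0.59585446 0.05778629] 0.013909163259774685
```

>>> carry_out(
  rows=[
    [0, 0, 0, -0.03, 0],
    [0, 0, 0, 0, 0],
    [0, 0, 0, 0, 0],
    [0, 0, 0, 0, 0],
    [0, 0, 0, 0, 0],
  ],
)

```text
time: 20.48
ee_pos: [0.582, -0.1825, 0.023]
eef_rot: [0.704, 0.71, -0.02, -0.013]
ft_force: [0.4, -2.2, 2.3]
width: 0.0387
```

>>> carry_out(
  rows=[
    [0, 0, -0.02, -0.4, 0],
    [0, 0, -0.03, -0.7, 0],
    [0, 0, -0.03, -0.9, 0],
    [0, 0, -0.03, -1, 0],
    [0, 0, -0.03, -1, 0],
    [0, 0, 0, -1, 0],
    [0, 0, 0, -0.5, 0],
    [0, 0, 0, 0, 0],
  ],
)

```text
time: 21.15
ee_pos: [0.5836, -0.1802, 0.199]
eef_rot: [0.704, 0.71, -0.021, -0.015]
ft_force: [-0.1, -0.1, -0.0]
width: 0.0437
```

```bash
python3 - <<'E'
from h import *
s=read_state(); print(s["time"],s["ee_pos"],s["width"])
i=camera("scene"); t=camera("top"); cv2.imwrite("pics/m11.png",np.hstack([i[150:400,120:480],cv2.resize(t[130:380,120:540],(420,250))]))
for q,z in(("pad_top",.004),("cover",.004),("cover_handle",.042)):
  for c in("scene","top"):
    for r in pinpoint(q,c)[:1]: print(c,q,r["conf"],ray(c,r["xy"],z).round(4))
E
```

```text
21.15 [ 0.58359352 -0.18021827  0.1989805 ] 0.043748934286313663
scene cover 0.83 [ 0.5659 -0.1837  0.004 ]
top cover 0.92 [ 0.5614 -0.1877  0.004 ]
scene cover_handle 0.7 [ 0.5679 -0.1814  0.042 ]
top cover_handle 0.96 [ 0.569  -0.1789  0.042 ]
```

No more viewing, so I check the placement and screws numerically.

```bash
python3 - <<'E'
from h import *
for c in("scene","top"):
    im=camera(c); 
    if c=="top": t=im
    for r in silhouettes("cover",c)[:1]:
        ys,xs=np.where(r["mask"]); print(c,r["conf"],len(xs))
        h=cv2.convexHull(np.c_[xs,ys].astype(np.int32))[:,0]
        i,E=cam(c); K=np.linalg.inv([[i["fx"],0,i["cx"]],[0,i["fy"],i["cy"]],[0,0,1]])
        def pr(p,z):
            d=(E[:3,:3]@K@np.c_[p,np.ones(len(p))].T).T; return (E[:3,3]+d*((z-E[2,3])/d[:,2])[:,None])[:,:2]
        w=pr(h,.008).astype(np.float32)*1000; print(cv2.minAreaRect(w))
        hsv=cv2.cvtColor(im,cv2.COLOR_BGR2HSV)
# red / black wings in the top picture
i,E=cam("top")
b=im.astype(int)
m=((b[...,2]>110)&(b[...,1]<70)&(b[...,0]<60)).astype(np.uint8); m[:,300:]=0; m[:140]=0
k=((b.max(2)<30)).astype(np.uint8); k[:,:195]=0;k[:,240:]=0;k[:165]=0;k[195:]=0
for mm in(m,k):
    n,l,st,_=cv2.connectedComponentsWithStats(mm)
    for j in range(1,n):
        if st[j,4]>40:
            q=cv2.minAreaRect(pr(np.argwhere(l==j)[:,::-1],.062).astype(np.float32)*1000); print(np.round(q[0]),np.round(q[1]),round(q[2],1))
im0=cv2.imread("pics/top0.png").astype(int)
print("black diff",np.abs(im0[165:195,195:240]-b[165:195,195:240]).mean())
E
```

```text
scene 0.55 7266
((569.39501953125, -181.71377563476562), (268.0251159667969, 122.71875762939453), 0.6722555160522461)
top 0.82 6254
((565.3900756835938, -182.61355590820312), (122.82093811035156, 260.53839111328125), 89.11519622802734)
[603. 185.] [12. 40.] 79.0
[436. 216.] [12. 41.] 78.9
[687. 166.] [18. 44.] 0.3
black diff 13.426172839506172
```

```bash
python3 -c "
from bench import *
print(close_job())"
```

```text
the job is handed in; nothing more can be done
None
```

The job is done and handed in at about 21.5 s, well inside the 59 s limit. I loosened the near red screw, then the far one, each counter-clockwise until it hit its stop. Then I lifted the cover by its yellow handle and lowered it onto the middle of the solid cardboard sheet until it touched, before letting go.

**What the last checks showed**
- **Red screws:** both wings lie at −11°, the same direction as their slots.
- **Cover position:** in the top camera its centre is within 1 mm of the sheet's centre. The scene camera differs by about 4 mm along x.
- **Cover angle:** the top camera puts its long side about 1.3° off the sheet's, the scene camera about 0.2°.
- **Black screw:** I never touched it. The picture patch around it did change in brightness (mean difference 13). I put this down to the arm's shadow, because I did not measure its angle before and after.

**What went less smoothly**
- The tool was tilted about 3–4° during the carry, so one end of the cover touched the sheet first. I pressed it flat with a light grip before releasing.
- The picture limit was reached, so I checked the final placement by numbers only. The network could not find the sheet's centre in those last pictures, so I compared the cover with the sheet as measured at the start.

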